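# Take the nest plate off its keyhole screws for cleaning

## Robot

A 6-joint arm with a two-finger parallel gripper is mounted at the origin on a cart in front of the work surface, level with it; the furniture and walls round the work are solid. World frame = base frame: x ahead of the robot, y to its left, z up, the work surface at z = 0. Lengths are in m, angles in degrees, forces in N, time in s.
With the tool pointing down it reaches from about 0.35 to 0.875 m from the base axis. Payload 4.2 kg.
Tool frame: the origin (TCP) lies midway between the tips of the shut fingers; the grasp point (between the pads) lies 19 mm behind it (r.pinch_z is the distance from the TCP to the grasp point, in m); z points along the fingers, y is the line along which they close (so a half turn about z gives the same grasp; the last joint's range is limited). The gripper opens to 87 mm and grips with 3 to 60 N. Pads are 19 mm wide; open, the fingers measure 117 mm over their backs; the gripper's body (75 mm by 190 mm) begins 51 mm behind the grasp point.
Start: joints at [89.416, 22.042, 0.453, 0, -68.411, -14.817], TCP at [0.166, 0.603, 0.194] pointing down, gripper open.
Joint ranges: [-179.83, 179.83], [-69.29, 118.12], [-61.27, 80.66], [-181.25, 117.63], [-171.15, -9.14], [-177.46, 177.46]. Speed limits (degrees/s): [159.86, 159.86, 180, 180, 180, 180].

## Interface

Orientations are given as a 3x3 rotation matrix whose columns are the frame's x, y, z axes.
In Python, from station import r, imaging, models gives the robot as it stands. The module is installed in compiled form; this text tells all that it offers.
- The arm moves only by the tool apply_moves, never from a script. Its argument "moves" is a list of rows, each a list of 2 entries, a list of its own where there are three numbers: the shift along the tool's x, y, z in m, then the turn about the tool's z in degrees. A call has 1 to 5 rows; each row shifts and turns the commanded pose from where the row before left it, along the tool's axes as they then stand; what a row does not reach is not made up. A row lasts 1/12 s, in which the tool goes at most 41.7 mm and 7.16 degrees, less where a joint would pass 70% of its speed; a pose out of reach is approached as far as the arm can. A call is refused whole if a number of a shift passes 0.0417 or a number of a turn 7.16, either way. A call with a gripper value outside its range is refused whole. "hand" is the finger opening in m, from 0 to 0.087, set as the call begins (left out, the last holds). The fingers move at their own pace and stop on an object; the grip force is fixed at half the most. Time passes only in rows, so rows that do not move let the fingers close. It gives the time, the measured TCP pose, the force, the opening and the grip force at its end, in the units of the state.
- r.sense(): the state, without advancing time (a new reading comes with each control period).
- imaging.capture(name): name is "scene" or "side" or "wrist"; returns a dict with "frame" (480x640x3 uint8, blue, green, red), "intrinsics" (3x3 intrinsics, pixels), "eye" and "orientation" of the camera in the world. Camera axes: x right, y down, z forward; pixel columns grow to the right and rows downward; lengths in m; the calibration is good to about 2 mm. The wrist camera is an equidistant fisheye: a pixel r from the principal point sees the ray r / f radians off the axis. A picture is of the moment at which its call begins. There is no depth.
- r.finish_job(): hands the job in; it is judged then, once.
Trained networks look in a picture, given as the dict that the camera call returned (one of the last four; its "shot" number tells which), for a name from the list of things; names that differ only in an ending like _2 or _b are one class to them, and where a whole thing is asked for, a point or a joint stands for the part that bears it (a point fixed in the world has none). Each returns a list of dicts, best first, with "confidence" (0 to 1); they miss things now and then, are a little off and sometimes report something else, mostly with a low value. They report only what shows in the picture. A call takes as long as a camera call.
- models.cut_out(picture, target): "region" (480x640 bool, what is visible of it) and "extent" ([left, top, width, height] as shares, 0 to 1, of the picture: columns of its width, rows of its height, round what is visible of it).
- models.place_of(picture, target): "at" ([column, row] as shares, 0 to 1, of the picture: columns of its width, rows of its height: a listed point, or the origin of a listed thing).
The state is a dict: "time_s": time; "joints": joint angles; "joint_velocities": joint speeds; "effort": joint torques, N m; "tcp_pos": TCP position; "ee_rot": TCP orientation; "wrist_force": force on the tool from outside, world axes, zero at the start; "moment": the same for the moment, N m; "gripper_width": opening from 0.0 (shut) to 1.0 (fully open); "gripper_force": force on a finger pad.
Only numpy, scipy, OpenCV 4.12 (cv2) and the standard library are available. Lean on these libraries where they do the work, as an engineer would, in place of code of your own. Each camera call takes 0.05 s, during which the arm holds its last target. There are 200 camera calls.

## Task

The batch of housings is done: take the aluminium nest plate off the sloping assembly stand so that it can be cleaned. It hangs on four headed screws by keyhole slots, so slide it up the slope until the screw heads stand in the wide ends of the slots and then lift it straight off the face, without forcing it against the screws. Set it down gently on the blue bench mat, nests up, lying flat and wholly on the mat, let go of it, and leave everything else on the bench where it is.

Things in the scene. Friction and masses are not known exactly. Their poses are not given: they have to be found in the camera images.
- nest_plate: Nest plate, 0.3 to 0.54 kg: silver-grey aluminium, 156 (x) x 172 (y) x 5 mm, a black bow handle in its middle, a nest with black rails on either side. Origin: centre of its underside; x points up the slope while it hangs, z out of the side with handle and nests. Hanging, it must move 18 mm along its own +x (4 mm more or less still frees it; farther up the heads catch again), then out along its +z.
- nest_plate_grip (a point): Middle of the nest plate's handle, plate x 0, y 0, z 31 mm; axes as the plate's. The handle is a straight black bar along y, 12 mm wide (x), 10 mm thick (z, 26 to 36 mm above the plate's underside), 46 mm long; its legs, 8 mm thick at y = +-21 mm, leave 34 mm free between them. Nest rails rise 9 mm above the plate's top at |y| over 26 mm; along x the plate is bare for 70 mm either way.
- nest_plate_keyhole (a point): Centre of the wide end (21 mm across) of the upper left keyhole slot, plate x +48, y +52 mm, on the underside. From there the 9 mm wide slot runs up along +x; as the plate hangs the screw stands in its upper end, 18 mm from this point. The other three wide ends are at plate x +48, y -52 and x -57, y +-52 mm.
- nest_plate_ul (a point): Upper left corner of the nest plate's underside, at plate x +78, y +86 mm.
- nest_plate_ur (a point): Upper right corner of the nest plate's underside, at plate x +78, y -86 mm.
- nest_plate_ll (a point): Lower left corner of the nest plate's underside, at plate x -78, y +86 mm.
- nest_plate_lr (a point): Lower right corner of the nest plate's underside, at plate x -78, y -86 mm.
- stand: Assembly stand, bolted to the bench: dark base plate 190 x 190 x 8 mm with dark grey cheeks under a sloping face, about 110 mm high at the back; the face is slick (friction about 0.2). Origin: centre of its underside, z up, x away from the low edge (level), so that the face looks up and towards -x.
- stand_face: The stand's sloping dark grey face, 190 x 176 mm, inclined 25 degrees. Its frame is the plate's while that hangs: origin on the surface, x up the slope, z out of the face. Four screws at x +66 and -39, y +-52 mm: shank 6 mm, dark head 13 mm across, 9 to 12.5 mm above the face. The plate hangs by its weight alone and slides back if let go half way up; it can rise 4 mm under the heads.
- bench_mat: Blue bench mat, 220 (x) x 236 (y) x 3 mm, fixed flat on the bench with a small steel stud in one corner. Origin: centre of its underside, z up; its top is 3 mm above the origin.
- housing_1: Bystander, loose: grey-beige moulded housing half, 42 x 62 x 24 mm. Origin: centre of its underside.
- housing_2: Bystander, loose: beige moulded housing half, 42 x 62 x 27 mm. Origin: centre of its underside.
- housing_3: Bystander, loose: beige moulded housing half, 42 x 62 x 27 mm. Origin: centre of its underside.
- steel_block: Bystander, loose: ground steel block, 30 x 50 x 25 mm. Origin: centre of its underside.

How it is judged (in metres and radians):
On the way, in this order (a step that is already met when the one before it is completed fails the run):
1. the plate has been slid 13.5 to 22.5 mm up the slope while it still lies on the face, so that the screw heads stand in the wide ends of the slots (x of nest_plate in the frame of stand_face between 0.0135 and 0.0225 m and z of nest_plate in the frame of stand_face below 0.0065 m), for 0.04 s.
2. the plate has been lifted clear of the screw heads, 15 mm or more off the face (z of nest_plate in the frame of stand_face above 0.015 m), for 0.04 s.
At the end, for the whole second after the job is handed in: The nest plate lies flat (within 0.05 rad of level), nests up, on the bench mat, its underside on the mat (origin 1 to 6 mm above the mat's origin), all four corners on the mat (at most 3 mm over its edge: |x| < 113, |y| < 121 mm in the mat's frame), and is at rest (x of nest_plate_ul in the frame of bench_mat between -0.113 and 0.113 m and y of nest_plate_ul in the frame of bench_mat between -0.121 and 0.121 m and x of nest_plate_ur in the frame of bench_mat between -0.113 and 0.113 m and y of nest_plate_ur in the frame of bench_mat between -0.121 and 0.121 m and x of nest_plate_ll in the frame of bench_mat between -0.113 and 0.113 m and y of nest_plate_ll in the frame of bench_mat between -0.121 and 0.121 m and x of nest_plate_lr in the frame of bench_mat between -0.113 and 0.113 m and y of nest_plate_lr in the frame of bench_mat between -0.121 and 0.121 m and z of nest_plate in the frame of bench_mat between 0.001 and 0.006 m and angle between nest_plate's own z axis and vertical below 0.05 rad and linear speed of nest_plate below 0.02 m/s and angular speed of nest_plate below 0.1 rad/s); the robot touches nothing.
It fails at once if the plate is forced: it presses on the stand with more than 90 N (contact force between nest_plate and stand above 90 N).
It fails at once if the plate is dropped: it falls faster than 0.6 m/s, out of the fingers (linear speed of nest_plate above 0.6 m/s and contact force between the fingers and nest_plate below 0.05 N).
It fails at once if one of the loose things along the front of the bench (housings, steel block) is moved more than 20 mm (distance of any of housing_1, housing_2, housing_3, steel_block from where it was at the start of the episode above 0.02 m).
It also fails if it takes over 40 s, if anything falls off the work surface, if the arm or the gripper's body presses on something with over 40 N, if the wrist force passes 120 N, or if a joint passes its speed limit or range.

## Working session

There is one attempt and no reset: what is moved stays moved. The work goes in short steps, Python scripts to look and compute and a tool call to move; the robot and the scene stay as the last step left them, time stands still between calls to the robot, and variables do not carry over. Pictures are saved under pics/ and viewed, at most 10 in all, crops included, and the job is handed in when it is done.

Besides the shell and the picture viewer there is one more tool, called after ">>>" in YAML: its name, and indented under it one key for each argument. apply_moves: Moves the arm, as the interface text tells. Its arguments: {"type":"object","properties":{"moves":{"type":"array"},"hand":{"type":"number"}},"required":["moves"]}

```bash
mkdir -p pics
cat > h.py <<'E'
from station import r, imaging, models
import numpy as np, cv2
from scipy.optimize import least_squares
def uv(p,m): return np.array(m["at"])*[640,480]
E
python3 - <<'E'
from h import *
s=r.sense(); print(s["time_s"],s["tcp_pos"],np.round(s["ee_rot"],3).tolist(),s["gripper_width"])
ims=[]
for n in ["scene","side","wrist"]:
    p=imaging.capture(n); ims.append(p["frame"]); print(n,p["eye"],np.round(p["orientation"],3).tolist(),p["intrinsics"])
    for t in ["nest_plate","nest_plate_grip","nest_plate_keyhole","nest_plate_ul","nest_plate_ur","nest_plate_ll","nest_plate_lr","stand","bench_mat","housing","steel_block"]:
        try: print(t,[(np.round(uv(p,m),1).tolist(),round(m["confidence"],2)) for m in models.place_of(p,t)[:4]])
        except Exception as e: print(t,e)
for n,i in zip("abc",ims): cv2.imwrite(f"pics/{n}.png",i)
E
```

```text
0.0 [0.16577646 0.60190082 0.19280587] [[0.964, -0.266, -0.001], [-0.266, -0.964, -0.002], [0.0, 0.002, -1.0]] 0.995360332038432
scene [ 0.01342263 -0.65899116  0.6854542 ] [[0.73, -0.432, 0.53], [-0.684, -0.447, 0.577], [-0.013, -0.784, -0.621]] [[505.21505647   0.         317.34337593]
 [  0.         505.21505647 240.14754086]
 [  0.           0.           1.        ]]
nest_plate [([386.2, 257.1], 0.73)]
nest_plate_grip [([379.5, 248.8], 0.6)]
nest_plate_keyhole [([383.3, 231.4], 0.75)]
nest_plate_ul [([379.4, 210.2], 0.75)]
nest_plate_ur [([448.0, 254.9], 0.65)]
nest_plate_ll [([325.5, 264.0], 0.8)]
nest_plate_lr [([392.3, 315.3], 0.63)]
stand [([384.8, 278.5], 0.77), ([263.0, 318.0], 0.72)]
bench_mat [([307.7, 220.7], 0.89)]
housing [([214.4, 273.3], 0.95), ([267.4, 320.6], 0.85), ([228.6, 297.8], 0.56)]
steel_block [([189.5, 264.5], 0.61)]
side [0.07229947 0.598155   0.65477047] [[-0.837, -0.309, 0.452], [-0.547, 0.473, -0.69], [-0.0, -0.825, -0.565]] [[558.14654951   0.         319.05579873]
 [  0.         558.14654951 241.91208626]
 [  0.           0.           1.        ]]
ne
[... 291 characters left out ...]
, 256.6], 0.8)]
nest_plate_lr [([370.7, 218.1], 0.87), ([289.9, 208.8], 0.59)]
stand [([317.0, 237.6], 0.81), ([322.3, 259.2], 0.35)]
bench_mat [([235.3, 304.7], 0.57)]
housing [([403.7, 301.6], 0.78), ([356.3, 358.8], 0.77), ([383.4, 326.3], 0.66)]
steel_block [([344.9, 391.6], 0.87)]
wrist [0.22850653 0.58482178 0.38486552] [[-0.265, -0.936, -0.231], [-0.964, 0.257, 0.065], [-0.001, 0.24, -0.971]] [[371.64829954   0.         322.48477843]
 [  0.         371.64829954 234.35000866]
 [  0.           0.           1.        ]]
nest_plate []
nest_plate_grip []
nest_plate_keyhole []
nest_plate_ul []
nest_plate_ur []
nest_plate_ll []
nest_plate_lr []
stand []
bench_mat []
housing []
steel_block []
```

View pics/a.png

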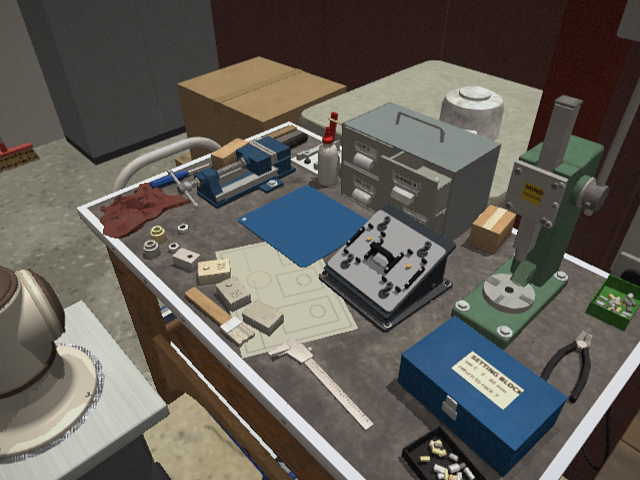

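View pics/b.png

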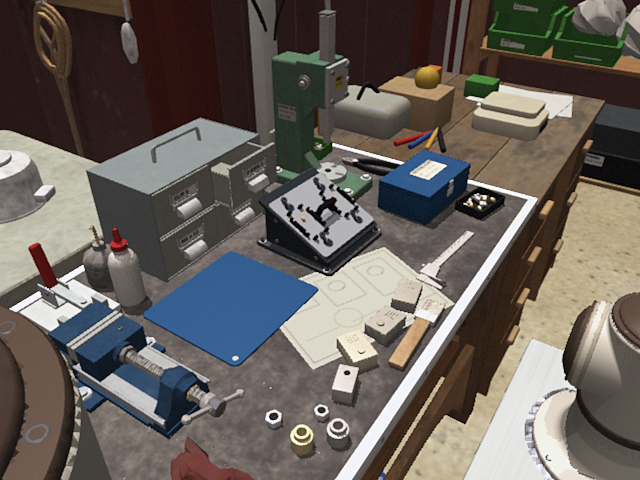

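```bash
cat >> h.py <<'E'
from scipy.spatial.transform import Rotation as Ro
P={"nest_plate_grip":(0,0,.031),"nest_plate_keyhole":(.048,.052,0),"nest_plate_ul":(.078,.086,0),"nest_plate_ur":(.078,-.086,0),"nest_plate_ll":(-.078,.086,0),"nest_plate_lr":(-.078,-.086,0)}
def proj(p,X):
    c=(np.asarray(X)-p["eye"])@np.array(p["orientation"]); K=p["intrinsics"]
    return c[...,:2]/c[...,2:]*K[0][0]+[K[0][2],K[1][2]]
def plateR(yaw,slope=25): return (Ro.from_euler("z",yaw,degrees=True)*Ro.from_euler("y",-slope,degrees=True)).as_matrix()
def ground(p,q,z):
    K=np.array(p["intrinsics"]); d=np.array(p["orientation"])@np.linalg.inv(K)@[q[0],q[1],1]; e=np.array(p["eye"])
    return e+d*(z-e[2])/d[2]
def matfit(p):
    m=models.cut_out(p,"bench_mat")[0]; return m
E
python3 - <<'E'
from h import *
obs=[];pics={}
for n in ["scene","side"]:
    p=imaging.capture(n); pics[n]=p
    for t,x in P.items():
        for m in models.place_of(p,t)[:1]: obs.append((n,t,uv(p,m)))
def f(v):
    R=plateR(v[3]); return np.concatenate([proj(pics[n],R@P[t]+v[:3])-q for n,t,q in obs])
best=min((least_squares(f,[.5,-.1,.06,y],loss="soft_l1",f_scale=3,x_scale=[.1,.1,.1,30]) for y in (-120,-60,0,60,120)),key=lambda s:s.cost)
print(best.x,best.cost)
for o,e in zip(obs,f(best.x).reshape(-1,2)): print(o[0],o[1],np.round(e,1))
for n in pics:
    p=pics[n]; m=models.cut_out(p,"bench_mat")[0]; reg=m["region"]; print(n,m["confidence"],reg.sum())
    hull=cv2.convexHull(np.argwhere(reg)[:,::-1].astype(np.int32))
    a=cv2.approxPolyDP(hull,6,True)[:,0]
    for q in a: print(q,np.round(ground(p,q,.003),4))
    for t in ["housing","steel_block","bench_mat","stand"]:
        print(t,[np.round(ground(p,uv(p,m),0),3).tolist() for m in models.place_of(p,t)[:3]])
E
```

```text
[ 0.59552579 -0.21151561  0.06537578 -3.01242192] 541.5763500114784
scene nest_plate_grip [2.4 1. ]
scene nest_plate_keyhole [-3.9 -3.1]
scene nest_plate_ul [-0.3  2.4]
scene nest_plate_ur [-0.4  0.4]
scene nest_plate_ll [1.1 1.7]
scene nest_plate_lr [-0.8 -0. ]
side nest_plate_grip [ -54.4 -122.4]
side nest_plate_keyhole [-2.  -1.1]
side nest_plate_ul [-1.7 -0.5]
side nest_plate_ur [1.4 0.1]
side nest_plate_ll [1.7 1.7]
side nest_plate_lr [2.7 0.9]
scene 0.94 5874
[367 222] [ 0.7224 -0.0545  0.003 ]
[302 268] [ 0.511  -0.0694  0.003 ]
[239 219] [0.5196 0.1582 0.003 ]
[310 186] [0.7324 0.1484 0.003 ]
housing [[0.36, -0.041, 0.0], [0.371, 0.043, 0.0], [0.366, -0.128, 0.0]]
steel_block [[0.35, 0.092, 0.0]]
bench_mat [[0.635, 0.036, 0.0]]
stand [[0.605, -0.211, 0.0]]
side 0.7 10773
[317 288] [ 0.5139 -0.0698  0.003 ]
[238 365] [0.5127 0.1564 0.003 ]
[144 316] [0.7224 0.1579 0.003 ]
[229 251] [ 0.7273 -0.0711  0.003 ]
housing [[0.362, -0.127, 0.0], [0.363, -0.046, 0.0], [0.367, 0.035, 0.0]]
steel_block [[0.348, 0.1, 0.0]]
bench_mat [[0.62, 0.042, 0.0]]
stand [[0.596, -0.221, 0.0]]
```

>>> apply_moves:
  moves:
    - [[0.028, 0.013, -0.014], 0]
    - [[0.028, 0.013, -0.014], 0]
    - [[0.028, 0.013, -0.014], 0]
    - [[0.028, 0.013, -0.014], 0]
    - [[0.028, 0.013, -0.014], 0]
  hand: 0.087

```text
time_s: 3.42
tcp_pos: [0.2845, 0.5016, 0.2647]
ee_rot: [[0.964, -0.265, 0.0], [-0.265, -0.964, 0.0], [0.0, -0.0, -1.0]]
wrist_force: [-0.3, 0.3, -0.3]
gripper_width: 0.998
gripper_force: 0.0
```

>>> apply_moves:
  moves:
    - [[0.028, 0.013, -0.014], 0]
    - [[0.028, 0.013, -0.014], 0]
    - [[0.028, 0.013, -0.014], 0]
    - [[0.028, 0.013, -0.014], 0]
    - [[0.028, 0.013, -0.014], 0]

```text
time_s: 3.83
tcp_pos: [0.4023, 0.4016, 0.3349]
ee_rot: [[0.964, -0.265, 0.0], [-0.265, -0.964, 0.0], [0.0, -0.0, -1.0]]
wrist_force: [0.4, 0.5, 0.9]
gripper_width: 1.0
gripper_force: 0.0
```

>>> apply_moves:
  moves:
    - [[0.017, 0.027, 0], 0]
    - [[0.017, 0.027, 0], 0]
    - [[0.017, 0.027, 0], 0]
    - [[0.017, 0.027, 0], 0]
    - [[0.017, 0.027, 0], 0]

```text
time_s: 4.25
tcp_pos: [0.4476, 0.2485, 0.3342]
ee_rot: [[0.964, -0.265, 0.0], [-0.265, -0.964, 0.0], [0.0, -0.0, -1.0]]
wrist_force: [0.6, 0.5, -0.3]
gripper_width: 0.999
gripper_force: 0.0
```

>>> apply_moves:
  moves:
    - [[0.017, 0.027, 0], 0]
    - [[0.017, 0.027, 0], 0]
    - [[0.017, 0.027, 0], 0]
    - [[0.017, 0.027, 0], 0]
    - [[0.017, 0.027, 0], 0]

```text
time_s: 4.67
tcp_pos: [0.4936, 0.0958, 0.3343]
ee_rot: [[0.964, -0.265, 0.001], [-0.265, -0.964, 0.0], [0.0, -0.0, -1.0]]
wrist_force: [0.3, -0.0, -0.1]
gripper_width: 1.002
gripper_force: 0.0
```

>>> apply_moves:
  moves:
    - [[0.017, 0.027, 0], 0]
    - [[0.017, 0.027, 0], 0]
    - [[0.017, 0.027, 0], 0]
    - [[0.017, 0.027, 0], 0]
    - [[0.017, 0.027, 0], 0]

```text
time_s: 5.08
tcp_pos: [0.5398, -0.0569, 0.3342]
ee_rot: [[0.964, -0.266, 0.001], [-0.266, -0.964, 0.0], [0.0, -0.0, -1.0]]
wrist_force: [0.4, 0.3, 0.4]
gripper_width: 1.0
gripper_force: 0.0
```

>>> apply_moves:
  moves:
    - [[0.01, 0.027, 0.01], -2.5]
    - [[0.01, 0.027, 0.01], -2.5]
    - [[0.01, 0.027, 0.01], -2.5]
    - [[0.01, 0.027, 0.01], -2.5]
    - [[0.01, 0.027, 0.01], -2.4]

```text
time_s: 5.5
tcp_pos: [0.5643, -0.1984, 0.2838]
ee_rot: [[0.999, -0.05, 0.0], [-0.05, -0.999, -0.0], [0.0, 0.0, -1.0]]
wrist_force: [-0.4, 1.0, -0.3]
gripper_width: 1.002
gripper_force: 0.0
```

```bash
cat >> h.py <<'E'
def fproj(p,X):
    if p["kind"]!="wrist": return proj(p,X)
    c=(np.asarray(X)-p["eye"])@np.array(p["orientation"]); K=p["intrinsics"]
    rr=np.hypot(c[...,0],c[...,1]); th=np.arctan2(rr,c[...,2])
    return c[...,:2]/rr[...,None]*th[...,None]*K[0][0]+[K[0][2],K[1][2]]
def cap(n): p=imaging.capture(n); p["kind"]=n; return p
def fit(cams,x0,slope=None,PP=P):
    obs=[];ps={}
    for n in cams:
        p=cap(n); ps[n]=p
        for t in PP:
            for m in models.place_of(p,t)[:1]: obs.append((n,t,uv(p,m)))
    def f(v):
        R=plateR(v[3],25 if slope is None else v[4]); return np.concatenate([fproj(ps[n],R@PP[t]+v[:3])-q for n,t,q in obs])
    s=least_squares(f,x0,loss="soft_l1",f_scale=2,x_scale=[.1,.1,.1,30,30][:len(x0)])
    print("fit",np.round(s.x,4),round(s.cost,1))
    for o,e in zip(obs,f(s.x).reshape(-1,2)): print(o[0],o[1],np.round(e,1))
    return s.x,ps
E
python3 - <<'E'
from h import *
s=r.sense(); print(s["time_s"],s["tcp_pos"],np.round(s["ee_rot"],3).tolist(),s["joints"])
x,ps=fit(["wrist","side"],[.5955,-.2115,.0654,-3])
p=ps["wrist"]; im=p["frame"].copy()
R=plateR(x[3])
G=R@P["nest_plate_grip"]+x[:3]; print("grip",G)
for t in P: cv2.circle(im,tuple(int(a) for a in fproj(p,R@P[t]+x[:3])),3,(0,0,255),1)
cv2.imwrite("pics/d.png",im)
E
```

```text
5.5 [ 0.56431722 -0.1983852   0.28376539] [[0.999, -0.05, 0.0], [-0.05, -0.999, -0.0], [0.0, 0.0, -1.0]] [-3.87398873e+00  1.67366018e+01  5.42341300e+00  9.24446799e-04
 -7.86610163e+01  9.09884039e+01]
fit [ 0.5975 -0.2109  0.0689 -3.9701] 27.7
wrist nest_plate_grip [-0.2 -0.1]
wrist nest_plate_keyhole [-0.5  3.5]
wrist nest_plate_ul [2.1 0.4]
wrist nest_plate_ur [ 0.9 -1.9]
wrist nest_plate_ll [0.1 0.6]
wrist nest_plate_lr [-3.1 -1.1]
side nest_plate_grip [-2.4  2.4]
side nest_plate_keyhole [-1.9 -1.3]
side nest_plate_ul [-0.1 -0.1]
side nest_plate_ur [ 0.6 -2.9]
side nest_plate_lr [4.3 0.5]
grip [ 0.58446476 -0.20996866  0.0969456 ]
```

View pics/d.png

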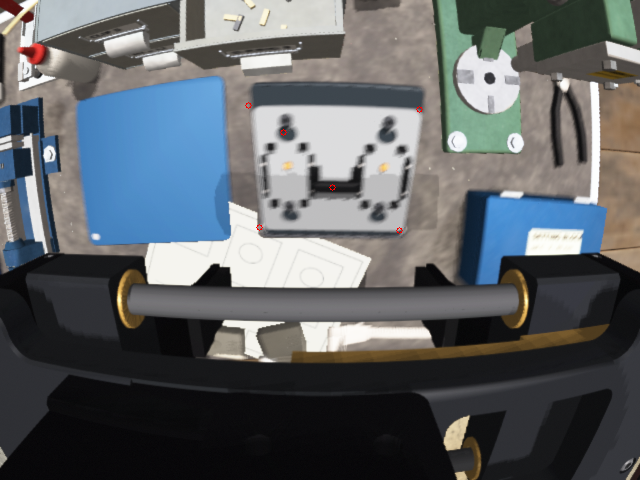

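>>> apply_moves:
  moves:
    - [[0.005, 0.002, 0.03], 0.6]
    - [[0.004, 0.002, 0.03], 0]
    - [[0.004, 0.002, 0.03], 0]
    - [[0.004, 0.002, 0.03], 0]
    - [[0.004, 0.002, 0.03], 0]

```text
time_s: 6.62
tcp_pos: [0.5849, -0.2081, 0.1329]
ee_rot: [[0.998, -0.063, 0.001], [-0.063, -0.998, -0.0], [0.001, 0.0, -1.0]]
wrist_force: [1.0, 0.2, -0.3]
gripper_width: 1.001
gripper_force: 0.0
```

Run:
```python
from h import *
s=r.sense(); print(s["time_s"],s["tcp_pos"],np.round(s["ee_rot"],3).tolist())
x,ps=fit(["wrist","side","scene"],[.5955,-.2115,.0654,-3])
R=plateR(x[3]); G=R@P["nest_plate_grip"]+x[:3]; print("grip",G)
bar=[R@np.array([a,b,c])+x[:3] for a in(-.006,.006) for b in(-.023,.023) for c in(.026,.036)]
out=[]
for n in ["wrist","side","scene"]:
    p=ps[n]; im=p["frame"].copy()
    for t in P: cv2.circle(im,tuple(int(a) for a in fproj(p,R@P[t]+x[:3])),2,(0,0,255),1)
    for b in bar: cv2.circle(im,tuple(int(a) for a in fproj(p,b)),1,(0,255,0),-1)
    c=fproj(p,G).astype(int); w=(100,75)
    c=np.clip(c,w,(640-w[0],480-w[1])); out.append(cv2.resize(im[c[1]-75:c[1]+75,c[0]-100:c[0]+100],(400,300),interpolation=cv2.INTER_CUBIC))
out.append(cv2.resize(ps["wrist"]["frame"],(400,300)))
cv2.imwrite("pics/e.png",np.vstack([np.hstack(out[:2]),np.hstack(out[2:])]))
```

```text
6.6167 [ 0.58493266 -0.20807046  0.13290606] [[0.998, -0.063, 0.001], [-0.063, -0.998, -0.0], [0.001, 0.0, -1.0]]
fit [ 0.5976 -0.2119  0.0654 -3.9871] 49.7
wrist nest_plate_grip [-0.3 -0.7]
wrist nest_plate_keyhole [-0.   3.4]
wrist nest_plate_ul [ 0.1 -0.1]
wrist nest_plate_ur [-0.3  2. ]
wrist nest_plate_ll [-0.5  0.4]
wrist nest_plate_lr [ 0.3 -1.3]
side nest_plate_grip [-0.8 -0.2]
side nest_plate_keyhole [-2.2 -3.6]
side nest_plate_ul [-3.9  0.2]
side nest_plate_ur [1.9 2.4]
side nest_plate_ll [-0.2  2.5]
side nest_plate_lr [4.3 0.1]
scene nest_plate_grip [1.7 1.1]
scene nest_plate_keyhole [-2.1 -3.4]
scene nest_plate_ul [3.7 0.3]
scene nest_plate_ur [ 1.8 -1.7]
scene nest_plate_ll [2.3 1.3]
scene nest_plate_lr [ 1.5 -1.9]
grip [ 0.58453308 -0.2109704   0.09349891]
```

View pics/e.png

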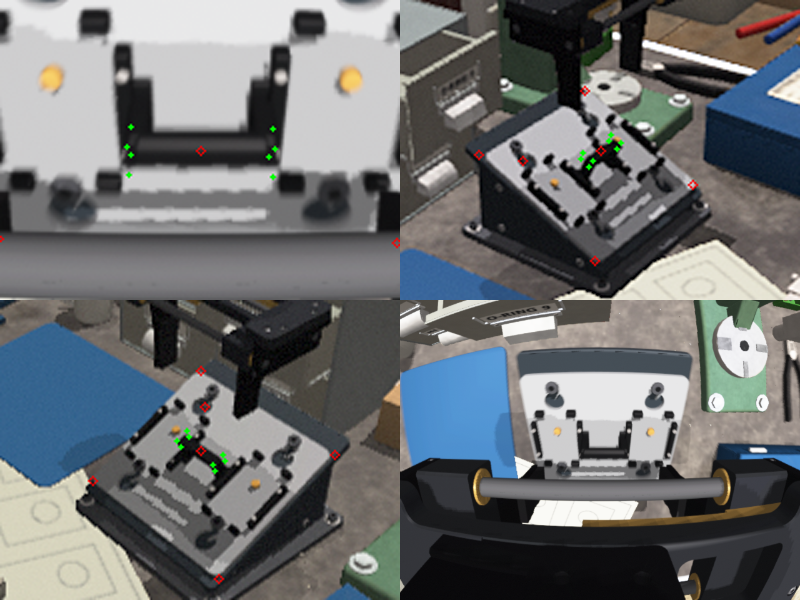

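>>> apply_moves:
  moves:
    - [[0, 0.003, 0.015], 0.4]
    - [[0, 0, 0.015], 0]
    - [[0, 0, 0.01], 0]
    - [[0, 0, 0.006], 0]
    - [[0, 0, 0], 0]

```text
time_s: 8.08
tcp_pos: [0.5836, -0.2109, 0.0863]
ee_rot: [[0.998, -0.07, -0.003], [-0.07, -0.998, 0.0], [-0.003, -0.0, -1.0]]
wrist_force: [-0.6, -0.7, -1.0]
gripper_width: 1.001
gripper_force: 0.0
```

>>> apply_moves:
  moves:
    - [[0, 0, 0], 0]
    - [[0, 0, 0], 0]
    - [[0, 0, 0], 0]
    - [[0, 0, 0], 0]
    - [[0, 0, 0], 0]
  hand: 0.06

```text
time_s: 8.5
tcp_pos: [0.5849, -0.2111, 0.0886]
ee_rot: [[0.998, -0.07, 0.001], [-0.07, -0.998, -0.0], [0.001, 0.0, -1.0]]
wrist_force: [0.6, -0.9, -0.3]
gripper_width: 0.733
gripper_force: 0.0
```

Run:
```python
from h import *
s=r.sense(); print(s["time_s"],s["tcp_pos"],s["gripper_width"]*87,s["wrist_force"])
out=[]
for n,(u,v) in {"side":(330,200),"scene":(385,255)}.items():
    im=cap(n)["frame"]; out.append(cv2.resize(im[v-75:v+75,u-50:u+50],(400,600),interpolation=cv2.INTER_CUBIC))
cv2.imwrite("pics/f.png",np.hstack(out))
```

```text
8.5 [ 0.58490341 -0.21113958  0.08855479] 63.802902435482146 [ 0.64498404 -0.92578626 -0.28100258]
```

View pics/f.png

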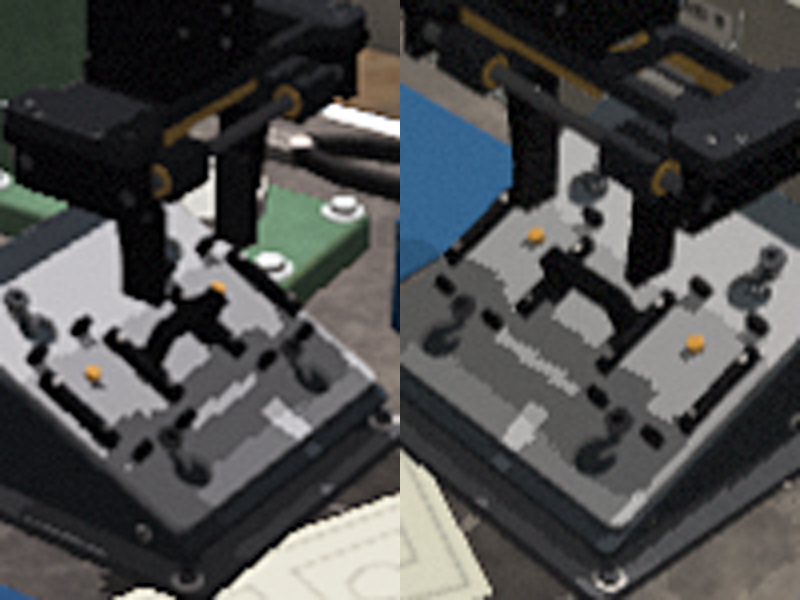

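Run:
```python
from h import *
s=r.sense(); T=np.array(s["tcp_pos"]); E=np.array(s["ee_rot"])
x=[.5976,-.2119,.0665,-3.99]; R=plateR(x[3]); bar=[R@np.array([a,b,c])+x[:3] for a in(-.006,.006) for b in(-.023,.023) for c in(.026,.036)]
tip=[T+E@np.array([a,b,c]) for a in(-.0095,.0095) for b in(-.032,.032) for c in (0,-.019)]
out=[]
for n,(u,v) in {"side":(330,200),"scene":(385,255)}.items():
    p=cap(n); im=p["frame"]; q=cv2.resize(im[v-50:v+50,u-50:u+50],(400,400),interpolation=cv2.INTER_CUBIC)
    for L,c in((bar,(0,255,0)),(tip,(0,0,255))):
        for b in L: cv2.circle(q,tuple(int(z) for z in (fproj(p,b)-[u-50,v-50])*4+2),3,c,-1)
    out.append(q)
cv2.imwrite("pics/g.png",np.hstack(out))
```

```text
(no output)
```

View pics/g.png

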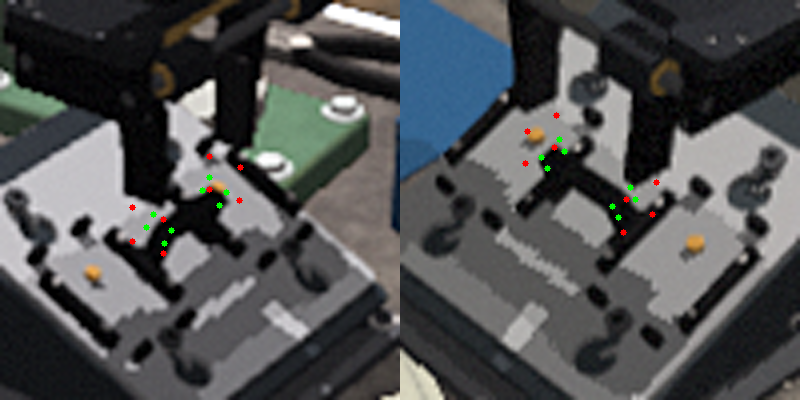

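>>> apply_moves:
  moves:
    - [[0, 0, 0], 0]
    - [[0, 0, 0], 0]
    - [[0, 0, 0], 0]
  hand: 0.055

```text
time_s: 8.95
tcp_pos: [0.5846, -0.2111, 0.0879]
ee_rot: [[0.998, -0.07, -0.0], [-0.07, -0.998, -0.0], [-0.0, 0.0, -1.0]]
wrist_force: [-0.8, -0.1, -0.6]
gripper_width: 0.64
gripper_force: 0.0
```

```bash
cat > tip.py <<'E'
from h import *
s=r.sense(); T=np.array(s["tcp_pos"]); E=np.array(s["ee_rot"]); w=s["gripper_width"]*.087/2
print(s["time_s"],T,w*2,r.pinch_z,s["wrist_force"])
for n,sg in (("side",-1),("scene",1)):
    p=cap(n); g=cv2.cvtColor(p["frame"],cv2.COLOR_BGR2GRAY)
    # finger middle: tip centre of visible finger
    c=T+E@np.array([0,sg*(w+.007),0])
    for off in (0,-.01,-.02,-.03): print(n,off,fproj(p,c+E@np.array([0,0,off])).round(1))
    u,v=fproj(p,c).astype(int)
    for k in (-3,0,3): print(k,g[v-30:v+12,u+k].tolist())
E
python3 tip.py
```

```text
8.95 [ 0.58458456 -0.21110202  0.08791443] 0.055662413065421086 0.0187 [-0.7650905  -0.12443929 -0.57764256]
side 0 [315.6 212.1]
side -0.01 [315.6 207.7]
side -0.02 [315.6 203.2]
side -0.03 [315.6 198.7]
-3 [0, 2, 0, 0, 0, 0, 0, 0, 14, 14, 15, 15, 12, 18, 11, 35, 148, 198, 201, 196, 197, 188, 172, 161, 164, 165, 169, 151, 77, 13, 14, 3, 2, 0, 100, 165, 176, 169, 165, 166, 165, 166]
0 [6, 2, 12, 7, 7, 8, 6, 10, 5, 4, 9, 10, 8, 9, 0, 5, 0, 151, 205, 201, 191, 170, 163, 164, 166, 168, 169, 177, 174, 110, 25, 17, 25, 20, 7, 6, 11, 44, 118, 163, 169, 164]
3 [5, 10, 10, 8, 4, 4, 1, 3, 7, 7, 8, 6, 6, 9, 8, 5, 1, 0, 143, 181, 166, 167, 172, 162, 121, 54, 0, 0, 1, 11, 6, 10, 3, 10, 13, 19, 16, 0, 1, 21, 111, 165]
scene 0 [395.1 261.3]
scene -0.01 [395.6 257.1]
scene -0.02 [396.1 252.8]
scene -0.03 [396.5 248.4]
-3 [1, 7, 1, 9, 12, 2, 10, 5, 6, 14, 0, 6, 3, 7, 6, 7, 11, 4, 10, 10, 95, 159, 142, 88, 51, 28, 12, 7, 5, 12, 17, 20, 24, 28, 16, 19, 63, 125, 158, 154, 154, 137]
0 [11, 7, 6, 7, 16, 10, 11, 10, 13, 2, 1, 7, 8, 13, 9, 0, 0, 11, 62, 120, 154, 155, 151, 150, 156, 146, 101, 17, 27, 27, 21, 5, 13, 65, 124, 158, 152, 150, 149, 153, 150, 150]
3 [12, 10, 5, 8, 7, 11, 5, 14, 5, 13, 11, 13, 2, 2, 8, 0, 66, 149, 184, 170, 152, 150, 149, 141, 111, 39, 12, 19, 10, 15, 60, 123, 155, 154, 151, 151, 149, 151, 152, 153, 150, 151]
```

Run:
```python
from h import *
out=[]
for n,(u,v) in {"side":(330,205),"scene":(390,252)}.items():
    p=cap(n); im=p["frame"][v-30:v+30,u-40:u+40]
    out.append(cv2.resize(im,(400,300),interpolation=cv2.INTER_NEAREST)); out.append(cv2.convertScaleAbs(out[-1],alpha=2.5,beta=10))
cv2.imwrite("pics/i.png",np.vstack([np.hstack(out[:2]),np.hstack(out[2:])]))
```

```text
(no output)
```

View pics/i.png

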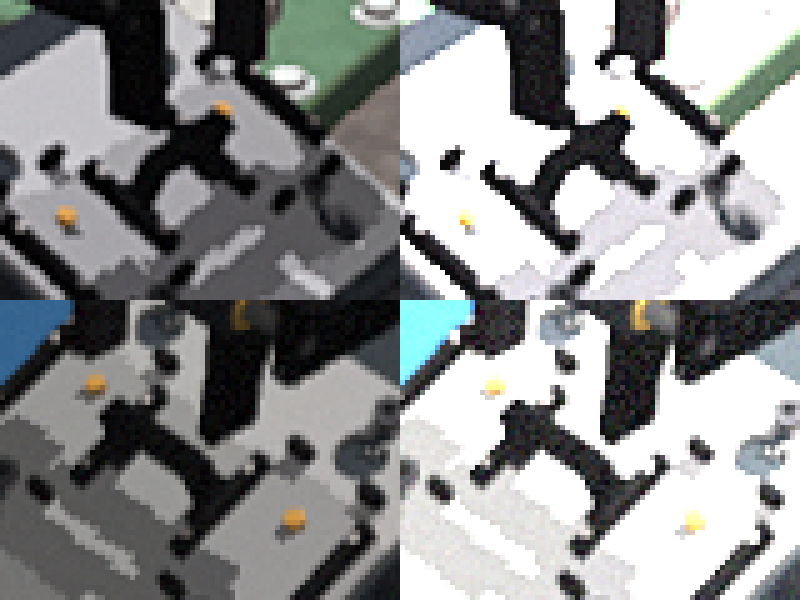

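Run:
```python
from h import *
s=r.sense(); T=np.array(s["tcp_pos"]); E=np.array(s["ee_rot"]); w=s["gripper_width"]*.087/2
ps={n:cap(n) for n in("side","scene")}
ob=[("side",-1,(319,200.6)),("side",1,(337,189)),("scene",1,(392,250.6)),("scene",-1,(369,231.5))]
def pr(n,sg,v):
    C=[fproj(ps[n],T+E@np.array([a,sg*(w+b),0])+v) for a in(-.0095,.0095) for b in(0,.015)]
    return max(C,key=lambda c:c[1])
f=lambda v:np.concatenate([pr(n,g,v)-q for n,g,q in ob])
s=least_squares(f,[0,0,.02],x_scale=.01,diff_step=1e-3); print(s.x,f(s.x).round(1),f(np.zeros(3)).round(1))
```

```text
[-0.00156985  0.00335972  0.03307475] [-2.3  0.9  1.4 -1.9  2.1  0.4 -2.8  0.7] [-1.9 14.7  1.3 11.7  2.6 15.2 -1.7 15.2]
```

>>> apply_moves:
  moves:
    - [[0, 0, 0.002], 0]
    - [[0, 0, 0.002], 0]
    - [[0, 0, 0.002], 0]
    - [[0, 0, 0.001], 0]
    - [[0, 0, 0.001], 0]

```text
time_s: 9.67
tcp_pos: [0.5845, -0.2111, 0.0796]
ee_rot: [[0.998, -0.07, -0.0], [-0.07, -0.998, 0.0], [-0.0, -0.0, -1.0]]
wrist_force: [-0.3, -0.5, 0.7]
gripper_width: 0.63
gripper_force: 0.0
```

>>> apply_moves:
  moves:
    - [[0, 0, 0.001], 0]
    - [[0, 0, 0.001], 0]
    - [[0, 0, 0.001], 0]
    - [[0, 0, 0.001], 0]
    - [[0, 0, 0.001], 0]

```text
time_s: 10.08
tcp_pos: [0.5846, -0.2111, 0.0749]
ee_rot: [[0.998, -0.07, 0.0], [-0.07, -0.998, 0.0], [0.0, -0.0, -1.0]]
wrist_force: [0.9, 0.1, 0.5]
gripper_width: 0.635
gripper_force: 0.0
```

>>> apply_moves:
  moves:
    - [[0, 0, 0.002], 0]
    - [[0, 0, 0.002], 0]
    - [[0, 0, 0.002], 0]
    - [[0, 0, 0.002], 0]
    - [[0, 0, 0.002], 0]

```text
time_s: 10.5
tcp_pos: [0.5845, -0.2111, 0.0647]
ee_rot: [[0.998, -0.07, -0.0], [-0.07, -0.998, 0.0], [-0.0, -0.0, -1.0]]
wrist_force: [-0.3, 0.2, 0.2]
gripper_width: 0.637
gripper_force: 0.0
```

Run:
```python
from h import *
s=r.sense(); print(s["time_s"],s["tcp_pos"],s["wrist_force"],s["gripper_width"]*87)
out=[]
for n,(u,v) in {"side":(330,205),"scene":(390,252)}.items():
    p=cap(n); im=p["frame"][v-45:v+45,u-30:u+30]
    out.append(cv2.resize(im,(400,600),interpolation=cv2.INTER_NEAREST))
cv2.imwrite("pics/j.png",cv2.convertScaleAbs(np.hstack(out),alpha=1.5,beta=5))
```

```text
10.5 [ 0.58451724 -0.21110156  0.0646537 ] [-0.26233884  0.23876067  0.23616157] 55.40354061206146
```

View pics/j.png

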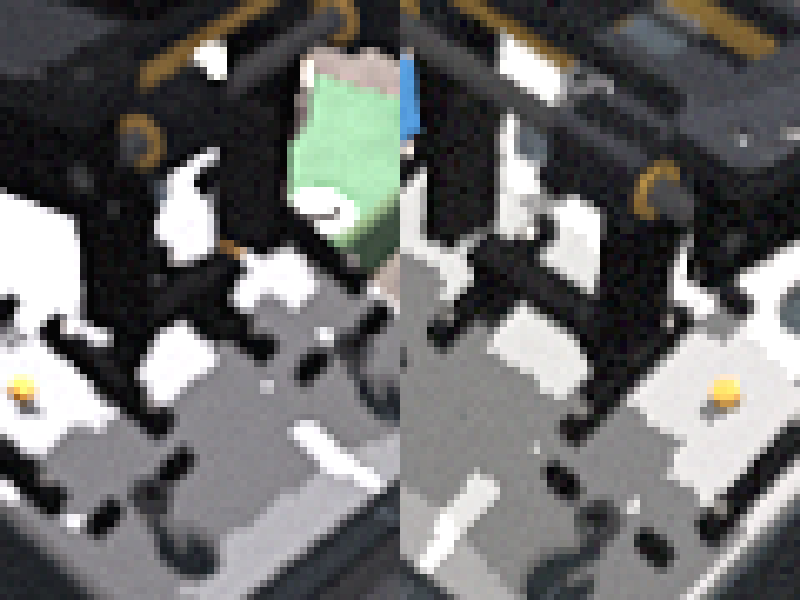

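>>> apply_moves:
  moves:
    - [[0, 0, 0.002], 0]
    - [[0, 0, 0.002], 0]
    - [[0, 0, 0.001], 0]
    - [[0, 0, 0.001], 0]
    - [[0, 0, 0.001], 0]

```text
time_s: 11.02
tcp_pos: [0.5846, -0.2111, 0.0578]
ee_rot: [[0.998, -0.07, -0.0], [-0.07, -0.998, -0.0], [-0.0, 0.0, -1.0]]
wrist_force: [0.0, 0.6, -0.0]
gripper_width: 0.635
gripper_force: 0.0
```

>>> apply_moves:
  moves:
    - [[0, 0, 0.001], 0]
    - [[0, 0, 0.001], 0]
    - [[0, 0, 0.001], 0]
    - [[0, 0, 0], 0]

```text
time_s: 11.35
tcp_pos: [0.5844, -0.2111, 0.0547]
ee_rot: [[0.998, -0.07, -0.0], [-0.07, -0.998, 0.0], [-0.0, -0.0, -1.0]]
wrist_force: [0.4, -0.5, -0.9]
gripper_width: 0.634
gripper_force: 0.0
```

Close on the bar ends.

>>> apply_moves:
  moves:
    - [[0, 0, 0], 0]
    - [[0, 0, 0], 0]
    - [[0, 0, 0], 0]
    - [[0, 0, 0], 0]
    - [[0, 0, 0], 0]
  hand: 0.03

```text
time_s: 11.77
tcp_pos: [0.5846, -0.211, 0.0549]
ee_rot: [[0.998, -0.07, -0.0], [-0.07, -0.998, 0.0], [-0.0, -0.0, -1.0]]
wrist_force: [0.5, 1.2, -1.1]
gripper_width: 0.568
gripper_force: 30.0
```

>>> apply_moves:
  moves:
    - [[0.002, 0, -0.0011], 0]
    - [[0.002, 0, -0.001], 0]
    - [[0.002, 0, -0.001], 0]
    - [[0.002, 0, -0.001], 0]
    - [[0, 0, 0], 0]

```text
time_s: 12.18
tcp_pos: [0.5932, -0.2118, 0.059]
ee_rot: [[0.998, -0.07, 0.001], [-0.07, -0.998, -0.0], [0.001, 0.0, -1.0]]
wrist_force: [-0.6, 0.3, -3.5]
gripper_width: 0.569
gripper_force: 30.0
```

Run:
```python
from h import *
s=r.sense(); print(s["time_s"],s["tcp_pos"],s["wrist_force"],s["gripper_width"]*87,s["gripper_force"])
fit(["side","scene"],[.60,-.2115,.07,-3.9])
```

```text
12.1833 [ 0.59321434 -0.21175732  0.05898236] [-0.60529764  0.33348917 -3.48375029] 49.48745624759271 29.999516308307648
fit [ 0.6031 -0.2135  0.0713 -3.9864] 31.7
side nest_plate_grip [-3.6  0. ]
side nest_plate_keyhole [ 0.5 -0.1]
side nest_plate_ul [-2.6 -0.8]
side nest_plate_ll [ 0.2 -0.9]
side nest_plate_lr [4.3 1.3]
scene nest_plate_grip [-2.4  1.2]
scene nest_plate_keyhole [ 0.  -3.3]
scene nest_plate_ul [3.5 0.7]
scene nest_plate_ur [-0.2 -1.5]
scene nest_plate_ll [-1.9  3.2]
scene nest_plate_lr [1.2 0.6]
```

>>> apply_moves:
  moves:
    - [[0.002, 0, -0.0009], 0]
    - [[0.002, 0, -0.0009], 0]
    - [[0.002, 0, -0.0009], 0]
    - [[0.002, 0, -0.0009], 0]
    - [[0, 0, 0], 0]

```text
time_s: 13.3
tcp_pos: [0.6014, -0.2123, 0.063]
ee_rot: [[0.998, -0.07, 0.001], [-0.07, -0.998, -0.0], [0.001, 0.0, -1.0]]
wrist_force: [-0.8, -0.6, -3.9]
gripper_width: 0.57
gripper_force: 30.0
```

Run:
```python
from h import *
s=r.sense(); print(s["time_s"],s["tcp_pos"],s["wrist_force"],s["gripper_width"]*87,s["gripper_force"])
x,ps=fit(["side","scene","wrist"],[.60,-.2115,.07,-3.9,25],1)
d=x[:3]-[.5976,-.2119,.0655]; print("shift in face frame",plateR(-3.9).T@d)
p=ps["wrist"]; cv2.imwrite("pics/k.png",cv2.resize(p["frame"][60:300,200:440],(600,600)))
```

```text
13.3 [ 0.60140394 -0.21234934  0.06297062] [-0.79309675 -0.5789705  -3.86309592] 49.613729218415784 29.999288320541382
fit [ 0.613  -0.2128  0.0719 -3.6311 23.5872] 535.0
side nest_plate_grip [-2.4  1.5]
side nest_plate_keyhole [-5.3 -0.7]
side nest_plate_ul [ -97.2 -152.7]
side nest_plate_ll [0.7 1.2]
side nest_plate_lr [4.1 2.5]
scene nest_plate_grip [2.5 2.3]
scene nest_plate_keyhole [-2.9 -2.1]
scene nest_plate_ul [-0.   1.1]
scene nest_plate_ur [ 0.2 -0. ]
scene nest_plate_ll [-0.5  1.2]
scene nest_plate_lr [-0.2 -1.6]
wrist nest_plate_grip [-1.8  0.9]
wrist nest_plate_keyhole [0.7 4.8]
wrist nest_plate_ul [ 1.2 -0.9]
wrist nest_plate_ur [ 0.8 -2.4]
shift in face frame [ 0.01664363  0.00013468 -0.00069715]
```

View pics/k.png

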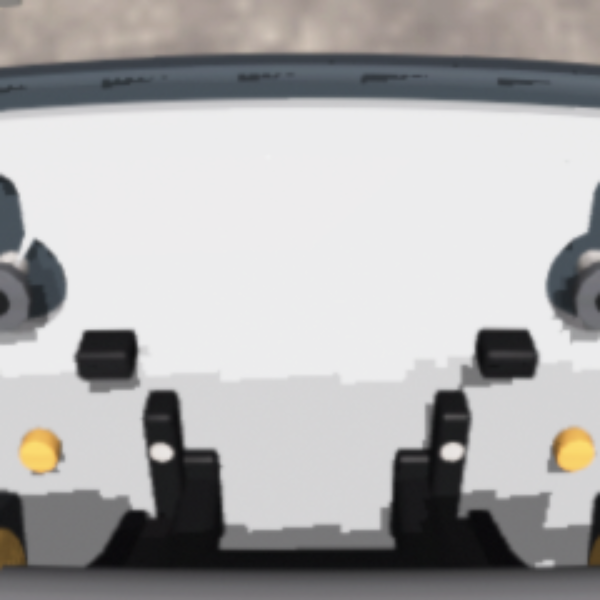

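>>> apply_moves:
  moves:
    - [[-0.0013, 0, -0.0027], 0]
    - [[-0.0013, 0, -0.0027], 0]
    - [[-0.0013, 0, -0.0027], 0]
    - [[0, 0, 0], 0]

```text
time_s: 14.68
tcp_pos: [0.5969, -0.2121, 0.0718]
ee_rot: [[0.998, -0.07, 0.001], [-0.07, -0.998, -0.0], [0.001, 0.0, -1.0]]
wrist_force: [-0.1, -0.6, -4.0]
gripper_width: 0.569
gripper_force: 30.0
```

Run:
```python
from h import *
s=r.sense(); print(s["time_s"],s["tcp_pos"],s["wrist_force"],s["moment"],s["gripper_width"]*87)
x,ps=fit(["side","scene"],[.60,-.2115,.07,-3.9,25],1)
d=x[:3]-[.5976,-.2119,.0655]; print("shift in face frame",plateR(-3.9).T@d)
```

```text
14.6833 [ 0.59692676 -0.21207032  0.07176852] [-0.11482136 -0.57797265 -3.95561351] [-0.03195446  0.02748551  0.02481138] 49.47943341710477
fit [ 0.6062 -0.2109  0.0818 -3.7303 22.6908] 473.0
side nest_plate_grip [0.6 0.2]
side nest_plate_keyhole [-2.5  3.5]
side nest_plate_ul [-0.5  5.4]
side nest_plate_ur [  80.1 -138.2]
side nest_plate_ll [ 0.2 -0.3]
side nest_plate_lr [3.7 2.2]
scene nest_plate_grip [1.5 2.3]
scene nest_plate_keyhole [-5.6 -3.7]
scene nest_plate_ul [2.5 0.9]
scene nest_plate_ur [-0.1 -2. ]
scene nest_plate_ll [-0.3 -1.9]
scene nest_plate_lr [ 2.4 -0.5]
shift in face frame [0.01459697 0.00154765 0.01114755]
```

>>> apply_moves:
  moves:
    - [[-0.0017, 0, -0.0036], 0]
    - [[-0.0017, 0, -0.0036], 0]
    - [[-0.0017, 0, -0.0036], 0]
    - [[-0.0017, 0, -0.0036], 0]
    - [[-0.0017, 0, -0.0036], 0]

```text
time_s: 15.8
tcp_pos: [0.5881, -0.2114, 0.0894]
ee_rot: [[0.998, -0.07, 0.001], [-0.07, -0.998, -0.0], [0.001, -0.0, -1.0]]
wrist_force: [-0.0, -1.0, -4.4]
gripper_width: 0.572
gripper_force: 30.0
```

>>> apply_moves:
  moves:
    - [[-0.002, 0, -0.008], 0]
    - [[-0.002, 0, -0.014], 0]
    - [[-0.002, 0, -0.016], 0]
    - [[0, 0, -0.016], 0]
    - [[0, 0, -0.01], 0]

```text
time_s: 16.22
tcp_pos: [0.5829, -0.2113, 0.1555]
ee_rot: [[0.998, -0.07, 0.003], [-0.07, -0.998, -0.001], [0.003, 0.001, -1.0]]
wrist_force: [1.1, 0.2, -3.5]
gripper_width: 0.571
gripper_force: 30.0
```

Run:
```python
from h import *
s=r.sense(); print(s["time_s"],s["tcp_pos"],s["wrist_force"],s["moment"],s["gripper_width"]*87)
x,ps=fit(["side","scene"],[.60,-.2115,.15,-3.9,20],1)
R=plateR(x[3],x[4]); print("corners",[np.round(R@P[t]+x[:3],3).tolist() for t in list(P)[2:]])
```

```text
16.2167 [ 0.58287396 -0.21125587  0.15546684] [ 1.11245726  0.16678836 -3.49316846] [-0.08792834 -0.09918158  0.00994809] 49.695568885628006
fit [ 0.5925 -0.2137  0.1649 -4.5593 25.5693] 36.6
side nest_plate_keyhole [-4.7  1. ]
side nest_plate_ul [0.4 1.2]
side nest_plate_ur [1.6 0.2]
side nest_plate_ll [3.2 2.2]
side nest_plate_lr [4.9 1.9]
scene nest_plate_grip [1.5 0.5]
scene nest_plate_keyhole [-0.3 -0.2]
scene nest_plate_ul [ 4.  -2.3]
scene nest_plate_ur [ 0.2 -3. ]
scene nest_plate_ll [-0.2 -0. ]
scene nest_plate_lr [ 0.3 -2.8]
corners [[0.669, -0.134, 0.199], [0.656, -0.305, 0.199], [0.529, -0.122, 0.131], [0.516, -0.294, 0.131]]
```

>>> apply_moves:
  moves:
    - [[0.001, -0.015, -0.005], 0]
    - [[0.001, -0.025, -0.005], 0]
    - [[0.001, -0.03, 0], 0]
    - [[0.001, -0.03, 0], 0]
    - [[0.001, -0.03, 0], 0]

```text
time_s: 17.33
tcp_pos: [0.5963, -0.0805, 0.1629]
ee_rot: [[0.998, -0.07, 0.0], [-0.07, -0.998, 0.0], [0.0, -0.0, -1.0]]
wrist_force: [0.4, 0.2, -3.9]
gripper_width: 0.571
gripper_force: 30.0
```

>>> apply_moves:
  moves:
    - [[0.001, -0.03, 0], 0]
    - [[0.001, -0.03, 0], 0]
    - [[0.001, -0.03, 0], 0]
    - [[0.001, -0.023, 0], 0]
    - [[0, -0.013, 0], 0]

```text
time_s: 17.75
tcp_pos: [0.6095, 0.0465, 0.1628]
ee_rot: [[0.998, -0.067, 0.001], [-0.067, -0.998, 0.001], [0.001, -0.001, -1.0]]
wrist_force: [0.4, -0.5, -5.3]
gripper_width: 0.571
gripper_force: 30.0
```

>>> apply_moves:
  moves:
    - [[0, 0, 0.01], -2]
    - [[0, 0, 0.02], -2]
    - [[0, 0, 0.02], 0]
    - [[0, 0, 0.01], 0]
    - [[0, 0, 0], 0]

```text
time_s: 18.17
tcp_pos: [0.6068, 0.0429, 0.0998]
ee_rot: [[1.0, -0.001, -0.007], [-0.001, -1.0, -0.002], [-0.007, 0.002, -1.0]]
wrist_force: [-0.3, -1.0, -4.1]
gripper_width: 0.572
gripper_force: 30.0
```

Run:
```python
from h import *
s=r.sense(); print(s["time_s"],s["tcp_pos"],s["wrist_force"],s["gripper_width"]*87)
x,ps=fit(["side","scene"],[.61,.0435,.11,0,25],1)
R=plateR(x[3],x[4]); print("corners",[np.round(R@P[t]+x[:3],3).tolist() for t in list(P)[2:]])
```

```text
18.1667 [0.60679193 0.04292637 0.09975082] [-0.31187527 -1.03887506 -4.09220111] 49.762439590339184
fit [ 0.6187  0.0415  0.1106  0.9846 25.781 ] 19.9
side nest_plate_grip [-1.1  1.6]
side nest_plate_keyhole [-1.6 -2.3]
side nest_plate_ul [-1.9 -1. ]
side nest_plate_ll [ 0.4 -1. ]
side nest_plate_lr [ 2.9 -0.2]
scene nest_plate_grip [1.8 3.5]
scene nest_plate_keyhole [-2.3  0.1]
scene nest_plate_ur [-0.6  0.5]
scene nest_plate_ll [-1.1  1.5]
corners [[0.687, 0.129, 0.145], [0.69, -0.043, 0.145], [0.547, 0.126, 0.077], [0.55, -0.046, 0.077]]
```

>>> apply_moves:
  moves:
    - [[0, 0, 0.012], 0]
    - [[0, 0, 0.018], 0]
    - [[0, 0, 0.018], 0]
    - [[0, 0, 0.012], 0]
    - [[0, 0, 0.004], 0]

```text
time_s: 19.28
tcp_pos: [0.6073, 0.0434, 0.0363]
ee_rot: [[1.0, -0.0, -0.005], [-0.0, -1.0, -0.001], [-0.005, 0.001, -1.0]]
wrist_force: [-0.4, 0.2, -4.6]
gripper_width: 0.567
gripper_force: 30.0
```

>>> apply_moves:
  moves:
    - [[0, 0, 0.003], 0]
    - [[0, 0, 0.003], 0]
    - [[0, 0, 0.003], 0]
    - [[0, 0, 0.003], 0]
    - [[0, 0, 0.002], 0]

```text
time_s: 19.7
tcp_pos: [0.6104, 0.0441, 0.0257]
ee_rot: [[1.0, 0.001, 0.003], [0.001, -1.0, 0.0], [0.003, -0.0, -1.0]]
wrist_force: [1.4, -0.8, -0.9]
gripper_width: 0.564
gripper_force: 30.0
```

>>> apply_moves:
  moves:
    - [[0, 0, 0.002], 0]
    - [[0, 0, 0.002], 0]
    - [[0, 0, 0.002], 0]
    - [[0, 0, 0.002], 0]
    - [[0, 0, 0.002], 0]

```text
time_s: 20.12
tcp_pos: [0.6096, 0.0441, 0.0151]
ee_rot: [[1.0, -0.0, 0.001], [-0.0, -1.0, 0.001], [0.001, -0.001, -1.0]]
wrist_force: [2.3, 0.2, 0.0]
gripper_width: 0.57
gripper_force: 30.0
```

>>> apply_moves:
  moves:
    - [[0, 0, 0.002], 0]
    - [[0, 0, 0.002], 0]
    - [[0, 0, 0.002], 0]
    - [[0, 0, 0.002], 0]
    - [[0, 0, 0.001], 0]

```text
time_s: 20.53
tcp_pos: [0.6084, 0.0437, 0.0051]
ee_rot: [[1.0, -0.0, -0.001], [-0.0, -1.0, -0.0], [-0.001, 0.0, -1.0]]
wrist_force: [1.9, -0.7, -0.8]
gripper_width: 0.568
gripper_force: 30.0
```

Run:
```python
from h import *
s=r.sense(); print(s["time_s"],s["tcp_pos"],s["wrist_force"],s["gripper_width"]*87)
x,ps=fit(["side","scene"],[.61,.0435,.02,0,10],1)
R=plateR(x[3],x[4]); print("corners",[np.round(R@P[t]+x[:3],3).tolist() for t in list(P)[2:]])
```

```text
20.5333 [0.60839512 0.04367528 0.00505834] [ 1.90814626 -0.71818409 -0.75875256] 49.45661382007328
fit [ 0.6094  0.0424  0.0122 -0.2098  3.9898] 144.6
side nest_plate_grip [-0.3  2.2]
side nest_plate_keyhole [-1.5 -0.2]
side nest_plate_ul [-1.6  1.3]
side nest_plate_ur [ 0.6 -0.6]
side nest_plate_ll [ 1.3 -0.5]
side nest_plate_lr [ 4.7 -0.6]
scene nest_plate_grip [0.9 1. ]
scene nest_plate_keyhole [-2.9  0.8]
scene nest_plate_ul [  1.2 -63.1]
scene nest_plate_ur [ 1.2 -0.3]
scene nest_plate_ll [2.5 0.2]
scene nest_plate_lr [-2.  -0.5]
corners [[0.688, 0.128, 0.018], [0.687, -0.044, 0.018], [0.532, 0.129, 0.007], [0.531, -0.043, 0.007]]
```

>>> apply_moves:
  moves:
    - [[0, 0, 0.0015], 0]
    - [[0, 0, 0.0015], 0]
    - [[0, 0, 0.001], 0]
    - [[0, 0, 0.001], 0]
    - [[0, 0, 0.001], 0]

```text
time_s: 21.65
tcp_pos: [0.6102, 0.0439, 0.0002]
ee_rot: [[1.0, 0.0, 0.002], [0.0, -1.0, 0.0], [0.002, -0.0, -1.0]]
wrist_force: [3.0, -0.3, -0.8]
gripper_width: 0.569
gripper_force: 30.0
```

>>> apply_moves:
  moves:
    - [[0, 0, 0.001], 0]
    - [[0, 0, 0.001], 0]
    - [[0, 0, 0.0005], 0]

```text
time_s: 21.9
tcp_pos: [0.6094, 0.044, -0.0027]
ee_rot: [[1.0, -0.0, 0.001], [-0.0, -1.0, 0.0], [0.001, -0.0, -1.0]]
wrist_force: [1.8, 0.6, -1.5]
gripper_width: 0.565
gripper_force: 30.0
```

Run:
```python
from h import *
s=r.sense(); print(s["time_s"],s["tcp_pos"],s["wrist_force"],s["gripper_width"]*87)
x,ps=fit(["side","scene"],[.61,.0435,.02,0,0],1)
```

```text
21.9 [ 0.6094016   0.04401102 -0.0027378 ] [ 1.83159103  0.58376914 -1.50336071] 49.182913030742114
fit [ 0.6104  0.0467  0.0013  0.2118 -0.1106] 462.1
side nest_plate_grip [-2.1  3.2]
side nest_plate_keyhole [-3.2 -1.4]
side nest_plate_ul [-4.1  4.1]
side nest_plate_ur [ 58.7 -48.2]
side nest_plate_ll [0.7 0.6]
side nest_plate_lr [ 99.4 -15. ]
scene nest_plate_grip [1.2 5. ]
scene nest_plate_keyhole [-3.3 -1.9]
scene nest_plate_ul [0.8 0.6]
scene nest_plate_ur [-1.3  0.1]
scene nest_plate_ll [ 1.  -0.3]
scene nest_plate_lr [0.2 0.5]
```

Nearly flat; seat it until the force rises.

>>> apply_moves:
  moves:
    - [[0, 0, 0.001], 0]
    - [[0, 0, 0.001], 0]
    - [[0, 0, 0.0005], 0]

```text
time_s: 22.85
tcp_pos: [0.6091, 0.0438, -0.0031]
ee_rot: [[1.0, 0.001, 0.0], [0.001, -1.0, -0.0], [0.0, 0.0, -1.0]]
wrist_force: [-3.0, 1.6, 12.2]
gripper_width: 0.57
gripper_force: 30.0
```

>>> apply_moves:
  moves:
    - [[0, 0, -0.001], 0]
    - [[0, 0, -0.0005], 0]
    - [[0, 0, 0], 0]

```text
time_s: 23.1
tcp_pos: [0.6091, 0.0439, -0.0031]
ee_rot: [[1.0, 0.0, 0.0], [0.0, -1.0, -0.0], [0.0, 0.0, -1.0]]
wrist_force: [-0.3, 2.0, 6.8]
gripper_width: 0.566
gripper_force: 30.0
```

>>> apply_moves:
  moves:
    - [[0, 0, 0], 0]
    - [[0, 0, 0], 0]
    - [[0, 0, 0], 0]
    - [[0, 0, 0], 0]
    - [[0, 0, 0], 0]
  hand: 0.066

```text
time_s: 23.52
tcp_pos: [0.6085, 0.0436, -0.0043]
ee_rot: [[1.0, -0.0, -0.001], [-0.0, -1.0, -0.0], [-0.001, 0.0, -1.0]]
wrist_force: [0.2, -0.2, -0.0]
gripper_width: 0.748
gripper_force: 0.0
```

>>> apply_moves:
  moves:
    - [[0, 0, -0.006], 0]
    - [[0, 0, -0.012], 0]
    - [[0, 0, -0.02], 0]
    - [[0, 0, -0.035], 0]
    - [[0, 0, -0.035], 0]

```text
time_s: 23.93
tcp_pos: [0.608, 0.0434, 0.1046]
ee_rot: [[1.0, -0.0, -0.003], [-0.0, -1.0, -0.001], [-0.003, 0.001, -1.0]]
wrist_force: [0.9, 0.6, 0.7]
gripper_width: 0.756
gripper_force: 0.0
```

>>> apply_moves:
  moves:
    - [[0, 0, -0.035], 0]
    - [[0, 0, -0.035], 0]
    - [[0, 0, -0.02], 0]
    - [[0, 0, 0], 0]
    - [[0, 0, 0], 0]

```text
time_s: 24.35
tcp_pos: [0.6095, 0.0441, 0.1961]
ee_rot: [[1.0, -0.0, 0.003], [-0.0, -1.0, 0.001], [0.003, -0.001, -1.0]]
wrist_force: [-0.9, -0.2, -0.8]
gripper_width: 0.755
gripper_force: 0.0
```

Run:
```python
from h import *
s=r.sense(); print(s["time_s"],s["tcp_pos"],s["wrist_force"],s["gripper_width"]*87)
x,ps=fit(["side","scene"],[.61,.0435,.02,0,0],1)
cv2.imwrite("pics/l.png",np.hstack([cv2.resize(ps[n]["frame"][120:420,100:400],(400,400)) for n in("side","scene")]))
```

```text
24.35 [0.60946962 0.04405353 0.19611584] [-0.90115737 -0.23815597 -0.77699698] 65.64638001602019
fit [ 0.6073  0.0437  0.0072  0.052  -2.5964] 174.3
side nest_plate_grip [-1.3  0.8]
side nest_plate_keyhole [ 0.5 -1.4]
side nest_plate_ul [-66.7  13.2]
side nest_plate_ur [ 1.1 -0.7]
side nest_plate_ll [-0.5 -4.4]
side nest_plate_lr [2.8 0.1]
scene nest_plate_grip [0.  3.6]
scene nest_plate_keyhole [-2.7 -1.5]
scene nest_plate_ul [ 1.3 -0.1]
scene nest_plate_ur [ 0.2 -0.5]
scene nest_plate_ll [-0.3  2. ]
scene nest_plate_lr [ 0.1 -0. ]
```

View pics/l.png

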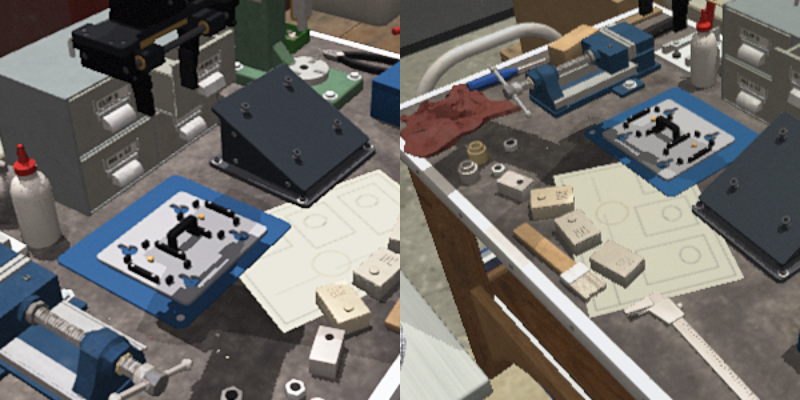

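```bash
python3 -c "
from station import r
print(r.finish_job())"
```

```text
the job is handed in; nothing more can be done
None
```

The nest plate is off the stand and lies flat, nests up, wholly on the blue mat. It is released, and the last pictures show nothing else moved. I handed the job in at about 24.5 s of the 40 s; no verdict came back.

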